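# Load a glass slide under the imager's stage clips

### The job

Take the glass slide in its notched metal carrier from the white rest, lay it on the deck of the imager with its crossbar towards the clips, and gently slide it in along the deck so that both sprung clips ride up over the crossbar and snap down into the notches behind it. Never force it, let go, and leave the other things standing where they are.

Things in the scene. Friction and masses are not known exactly. Their poses are not given: they have to be found in the camera images.
- slide_mid (a point): Centre (half-way up) of the slide carrier: flat aluminium plate 120 long (its x) x 56 wide (y) x 5 thick mm, 80 g, a glass pane in its middle. It starts flat on the rest, along it. Grip it across its width by the long edges, 25 to 40 mm behind (-x of) this point.
- crossbar (a point): Centre of the carrier's T-head, 51 mm ahead (+x) of slide_mid: a crossbar 18 mm long and 56 wide, its front edge 60 mm from slide_mid. Behind it a neck 22 wide and 20 long leaves a notch at either side (22 to 42 mm ahead of slide_mid, open to the side). The rest of the carrier, back to -60 mm, is plain and 56 mm wide.
- slide: The same carrier; origin at the centre of its underside, x towards the crossbar, z up.
- rest: The white rest, fixed: a block 96 x 32 mm, top 40 mm high, on a black foot 110 x 80 x 8 mm. The carrier overhangs it 12 mm at either long side, so fingers can straddle it. Origin: centre of its underside.
- stage: The imager, fixed; origin on the bench; x is the way the carrier slides in, z up. Deck top at z = 60 mm. From x = -100 to 30 mm the deck is 34 wide (y within 17 mm): fingers straddle it, free down to a foot plate 130 wide, 12 high (x -110 to 155). From x = 30 it is 86 wide. A lamp housing 70 high stands beyond x = 125. Smooth; over 25 N on a carrier being slid in is forcing it.
- mouth (a point): Point on the deck top (z = 60 mm), 33 mm along the stage's x, midway between two flared cheeks that begin here (about 71 mm apart) and run parallel, 60 mm apart and 15 mm high, from x = 47 mm on. Lay the carrier down with its front edge before this point, then slide it in along x.
- stop_nominal (a point): On the deck top, 81 mm along the stage's x: where the rigid end stop of the clip block nominally faces the carrier's front edge. The block was set by hand: the real stop and clips are anywhere up to 12 mm before or behind this, unreported; feel or look for them. The clips snap into the notches when the front edge is 0 to 2.5 mm short of the real stop.
- clip_left (a joint): Left spring clip (19.5 mm to stage +y): angle in rad, 0 down (as at the start), growing as it lifts. The crossbar lifts it to about 0.09; it springs back to 0 on dropping into the notch. Its upturned tip reaches 40 mm before the real stop; it starts to rise when the carrier's front edge is about 33 mm short of it. Riding up takes 2 to 6 N of push for both.
- clip_right (a joint): Right spring clip (19.5 mm to stage -y), the same in all. Nose 8 mm wide, hanging to 1 mm above the deck, hinged 24 mm behind the stop face.
- bottle: Amber reagent bottle, 60 mm diameter, 130 mm tall, standing; bystander. Origin: centre of its underside.
- tube_rack: Blue rack of capped tubes, 75 x 120 x 66 mm; bystander. Origin: centre of its underside.
- beaker: Glass beaker, 68 mm diameter, 80 mm tall; bystander. Origin: centre of its underside.

How it is judged:
On the way:
1. the carrier lies on the deck with its crossbar under both clips, which have ridden up on it (value of joint each of clip_left, clip_right above 0.05 rad and x of slide_mid in the frame of stage between -0.022 and 0.036 m and z of slide_mid in the frame of stage between 0.057 and 0.068 m), for 0.05 s.
At the end, for the whole second after the job is handed in: The carrier lies flat on the deck (within 0.05 rad), pushed in between the cheeks (centre within 5 mm of the stage's middle line, aligned within 0.08 rad), both clips are down (below 0.03 rad) in the notches behind its crossbar, and it is at rest and released (value of joint each of clip_left, clip_right below 0.03 rad and x of slide_mid in the frame of stage between 0.005 and 0.036 m and y of slide_mid in the frame of stage between -0.005 and 0.005 m and z of slide_mid in the frame of stage between 0.06 and 0.065 m and angle between the x axis of slide and the x axis of stage, either way round below 0.08 rad and angle between slide's own z axis and vertical below 0.05 rad and linear speed of slide below 0.01 m/s); the robot touches nothing.
It fails at once if the carrier is forced: more than 25 N between it and the imager while it is being slid in (contact force between slide and stage above 25 N and x of slide_mid in the frame of stage above -0.03 m).
It fails at once if the carrier is slammed down: more than 60 N between it and the imager (contact force between slide and stage above 60 N).
It fails at once if the clips are worked with the gripper or the imager is hit: more than 15 N between fingers and imager (contact force between the fingers and stage above 15 N).
It fails at once if the carrier is tipped over (angle between slide's own z axis and vertical above 0.6 rad).
It fails at once if a bystander is moved by more than 30 mm (distance of any of bottle, tube_rack, beaker from where it was at the start of the episode above 0.03 m).
It also fails if it takes over 70 s, if anything falls off the work surface, if the arm or the gripper's body presses on something with over 40 N, if the wrist force passes 120 N, or if a joint passes its speed limit or range.

### The arm

A 7-joint arm with a two-finger parallel gripper is mounted at the origin on the work surface. World frame = base frame: x ahead of the robot, y to its left, z up, the work surface at z = 0. Lengths are in m, angles in rad, forces in N, time in s.
With the tool pointing down it reaches from about 0.4 to 0.85 m from the base axis. Payload 4.5 kg.
Tool frame: the origin (TCP) lies at the very end of the fingers, on their centre line; the grasp point (between the pads) lies 19 mm behind it (r.grip_point_offset is the distance from the TCP to the grasp point, in m); z points along the fingers, y is the line along which they close (so a half turn about z gives the same grasp; the last joint's range is limited). The gripper opens to 88 mm and grips with 3 to 60 N. Pads are 18 mm wide; open, the fingers measure 123 mm over their backs; the gripper's body (75 mm by 187 mm) begins 45 mm behind the grasp point.
Start: joints at [1.146, 0.689, -0.195, 1.565, 0.157, 0.902, -0.215], TCP at [0.277, -0.56, 0.239] pointing down, gripper open.
Joint ranges: [-3.01, 3.01], [-0.46, 2.08], [-1.47, 1.51], [0.13, 2.56], [-1, 4.14], [0.04, 2.09], [-2.66, 2.66]. Speed limits (rad/s): [2.57, 2.57, 3.14, 3.14, 3.14, 3.14, 3.14].

### API

Orientations are given as a unit quaternion [x, y, z, w].
In Python, from plant import r gives the robot as it stands.
- The arm moves only by the tool carry_out, never from a script. Its argument "rows" is a list of rows, each a list of 3 entries, a list of its own where there are three numbers: the shift along the tool's x, y, z in cm, then the turn, a rotation vector about the tool's x, y, z in degrees, then the closure, from 0 (fully open) to 1 (shut). A call has 1 to 12 rows; each row is the pose to reach, as a shift and turn from the pose commanded when the call began, along the tool's axes at that moment; what a row does not reach only later rows make up. A row lasts 1/10 s, in which the tool goes at most 50 mm and 8.59 degrees, less where a joint would pass 70% of its speed; a pose out of reach is approached as far as the arm can. A call with a gripper value outside its range is refused whole. The fingers move at their own pace and stop on an object; "newtons" is the grip in N (left out, the last holds). Time passes only in rows, so rows that repeat a pose let the fingers close. It gives the time, the measured TCP pose, the force, the opening and the grip force at its end, in the units of the state.
- r.get_state(): the state, without advancing time (a new reading comes with each control period).
- r.snapshot(name): name is "side" or "top" or "wrist"; returns a dict with "image" (400x640x3 uint8, red, green, blue), "fx", "fy", "cx", "cy" (pixels), "pose" (4x4, takes a point from camera to world coordinates). Camera axes: x right, y up, looking along -z (the intrinsics and any distortion apply to the point x, -y, -z); pixel columns grow to the right and rows downward; lengths in m; the calibration is good to about 2 mm. A picture is of the moment at which its call begins. There is no depth.
- r.finish_job(): hands the job in; it is judged then, once.
The state is a dict: "clock": time; "q": joint angles; "qd": joint speeds; "joint_torque": joint torques, N m; "tool_pos": TCP position; "eef_rot": TCP orientation; "contact_force": force on the tool from outside, world axes, zero at the start; "moment": the same for the moment, N m; "opening": opening from 0.0 (shut) to 1.0 (fully open); "finger_force": force on a finger pad.
Only numpy, scipy, OpenCV 4.12 (cv2) and the standard library are available. Lean on these libraries where they do the work, as an engineer would, in place of code of your own. Each camera call takes 0.05 s, during which the arm holds its last target. There are 200 camera calls.

## Working session

There is one attempt and no reset: what is moved stays moved. The work goes in short steps, Python scripts to look and compute and a tool call to move; the robot and the scene stay as the last step left them, time stands still between calls to the robot, and variables do not carry over. Pictures are saved under pics/ and viewed, at most 10 in all, crops included, and the job is handed in when it is done.

Besides the shell and the picture viewer there is one more tool, called after "Call:" by a JSON object that holds its "api" and its "payload", one argument or row to a line. carry_out: Moves the arm, as the interface text tells. Its arguments: {"type":"object","properties":{"rows":{"type":"array"},"newtons":{"type":"number"}},"required":["rows"]}

```bash
mkdir -p pics; cat > h.py <<'E'
import numpy as np, cv2
from plant import r
from scipy.spatial.transform import Rotation as R
def snap(n,f):
    s=r.snapshot(n); cv2.imwrite('pics/'+f,cv2.cvtColor(s['image'],cv2.COLOR_RGB2BGR)); np.savez('pics/'+f[:-4],**{k:s[k] for k in s}); return s
def ray(s,u,v):
    P=np.array(s['pose']); d=P[:3,:3]@np.array([(u-s['cx'])/s['fx'],-(v-s['cy'])/s['fy'],-1.]); return P[:3,3],d
def onz(s,u,v,z):
    o,d=ray(s,u,v); return o+d*(z-o[2])/d[2]
def totool(p,st=None):
    st=st or r.get_state(); return R.from_quat(st['eef_rot']).inv().apply(np.array(p)-st['tool_pos'])*100
def proj(s,p):
    P=np.array(s['pose']); c=P[:3,:3].T@(np.array(p)-P[:3,3]); return s['cx']+s['fx']*c[0]/-c[2], s['cy']-s['fy']*c[1]/-c[2]
E
python3 - <<'E'
from h import *
for n in('top','side'):
    s=snap(n,n+'1.png'); print(n,{k:s[k] for k in s if k!='image'})
print(r.get_state())
E
```

```text
top {'fx': 481.0221105238915, 'fy': 481.0221105238915, 'cx': 311.2552022566843, 'cy': 195.0326763111077, 'pose': array([[ 0.02735828,  0.99279609, -0.11665094,  0.49100743],
       [-0.99956392,  0.02846699,  0.0078488 , -0.00291787],
       [ 0.01111296,  0.11638534,  0.99314196,  1.55116326],
       [ 0.        ,  0.        ,  0.        ,  1.        ]])}
side {'fx': 427.7013131589438, 'fy': 427.7013131589438, 'cx': 317.4805976821268, 'cy': 197.38852525822534, 'pose': array([[-0.77456372,  0.48501904, -0.405965  ,  0.16925073],
       [-0.63237201, -0.6065476 ,  0.48187722,  0.58950701],
       [-0.01251747,  0.62996551,  0.77652223,  1.0212852 ],
       [ 0.        ,  0.        ,  0.        ,  1.        ]])}
{'clock': 0.1, 'q': array([ 1.14579461,  0.68987859, -0.19450197,  1.56618285,  0.15729153,
        0.90249392, -0.21513608]), 'qd': array([-2.02751394e-04, -1.93442731e-03,  1.04089005e-03, -2.19518472e-03,
       -5.96456894e-04,  6.54020401e-05,  4.41136243e-04]), 'joint_torque': array([-4.08548454e-03, -5.28505218e+01, -1.27177019e+00, -1.53837669e+01,
       -5.25458856e-02,  1.95720015e-03,  8.42053714e-05]), 'tool_pos': array([ 0.27651477, -0.55990721,  0.23801844]), 'eef_rot': array([ 9.73800921e-01,  2.27400852e-01, -2.36464546e-04, -7.51022577e-04]), 'contact_force': array([-0.44082807,  0.11484921,  0.67834584]), 'moment': array([0.02380155, 0.00762099, 0.0503647 ]), 'finger_force': 0.0, 'opening': 0.9981966144468843}
```

View pics/top1.png

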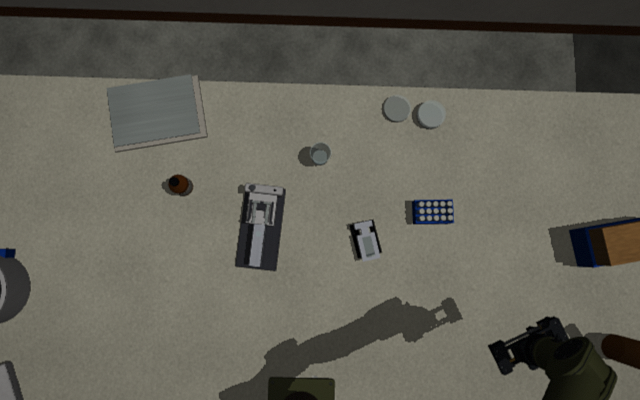

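View pics/side1.png

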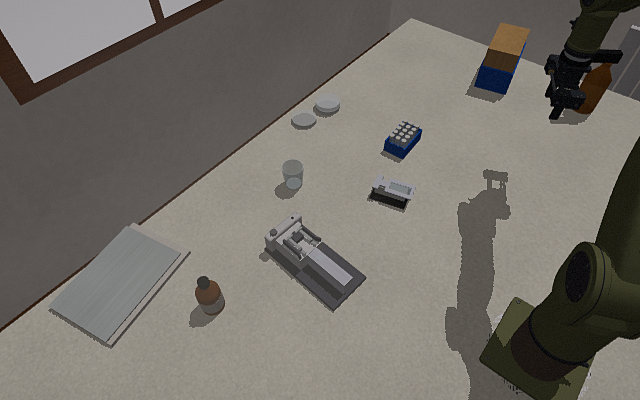

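The top view shows the stage around (260,227), with its lamp end up at row 188. The carrier on its rest is at (366,240), the rack at (433,211), the beaker at (319,154) and the bottle at (179,184). I'll enlarge the carrier and stage.

```bash
python3 - <<'E'
from h import *
im=cv2.imread('pics/top1.png')[175:280,230:390]
cv2.imwrite('pics/c1.png',cv2.resize(im,None,fx=5,fy=5,interpolation=cv2.INTER_CUBIC))
E
```

```text
(no output)
```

View pics/c1.png

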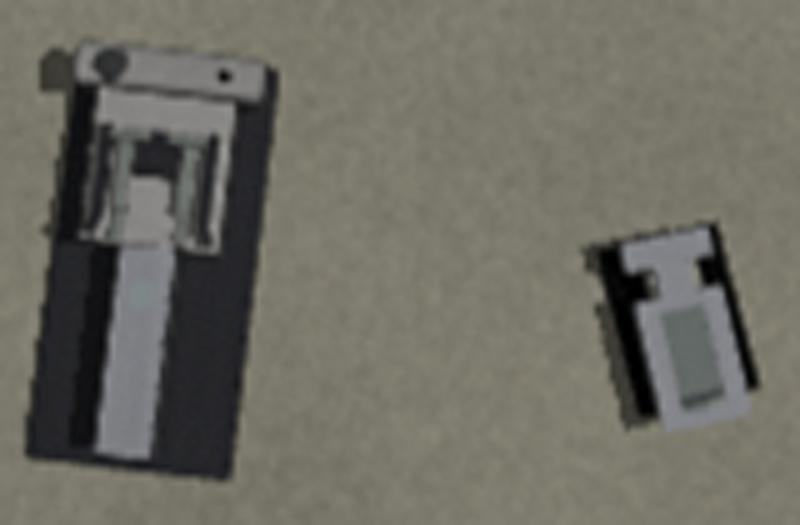

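The crop shows the carrier's crossbar away from the robot. Its corners in the crop are (618,242), (713,226), (750,410) and (665,432). The deck strip runs from (97,455)/(152,460) up to (120,243)/(175,243), and the foot's near corners are (28,457) and (232,478).

```bash
python3 - <<'E'
from h import *
s=dict(np.load('pics/top1.npz'))
f=lambda u,v,z:onz(s,230+(u+.5)/5-.5,175+(v+.5)/5-.5,z)
c=[f(u,v,.045) for u,v in((618,242),(713,226),(750,410),(665,432))]
L=(c[0]+c[1]-c[2]-c[3])/2; m=sum(c)/4
print('slide',m,np.linalg.norm(L),np.linalg.norm(c[1]-c[0]),np.degrees(np.arctan2(L[1],L[0])))
d=[f(u,v,.06) for u,v in((97,455),(152,460),(175,243),(120,243))]
L=(d[3]+d[2]-d[0]-d[1])/2;e=(d[0]+d[1])/2
print('deck end',e,np.linalg.norm(L),np.linalg.norm(d[1]-d[0]),np.degrees(np.arctan2(L[1],L[0])))
b=[f(u,v,.012) for u,v in((28,457),(232,478),(275,70))]
L=b[2]-b[1];print('foot',(b[0]+b[1])/2,np.linalg.norm(L),np.linalg.norm(b[1]-b[0]),np.degrees(np.arctan2(L[1],L[0])))
a=np.arctan2(L[1],L[0]);print('origin from foot',(b[0]+b[1])/2+.11*np.array([np.cos(a),np.sin(a),0]),'from deck',e+.1*np.array([np.cos(a),np.sin(a),0]))
st=r.get_state();print(R.from_quat(st['eef_rot']).as_matrix(), totool([m[0]-.05,m[1],.2]))
E
```

```text
slide [ 0.53152105 -0.192348    0.045     ] 0.11889330696606792 0.06063543346990573 13.55737701467777
deck end [0.44198971 0.15315251 0.06      ] 0.13204966000028973 0.033844407009206476 -3.8311821651594262
foot [0.43425264 0.15444971 0.012     ] 0.2614254132851017 0.1296819472869284 -4.028926598035184
origin from foot [0.5439808 0.1467211 0.012    ] from deck [0.54174258 0.1461265  0.06      ]
[[ 8.96577594e-01  4.42885962e-01 -8.02105132e-04]
 [ 4.42886672e-01 -8.96576577e-01  1.35514848e-03]
 [-1.18972438e-04 -1.57023743e-03 -9.99998760e-01]] [ 34.65956401 -23.86908771   3.83520487]
```

Call:
{"api": "carry_out", "payload": {
  "rows": [
    [[3.6, -2.2, 0.4], [0, 0, 1.3], 0],
    [[7.2, -4.5, 0.8], [0, 0, 2.6], 0],
    [[10.8, -6.7, 1.2], [0, 0, 3.9], 0],
    [[14.4, -9.0, 1.6], [0, 0, 5.2], 0],
    [[18, -11.2, 2.0], [0, 0, 6.5], 0],
    [[21.6, -13.4, 2.4], [0, 0, 7.8], 0],
    [[25.2, -15.7, 2.8], [0, 0, 9], 0],
    [[28.8, -17.9, 3.2], [0, 0, 10.3], 0],
    [[32.4, -20.1, 3.6], [0, 0, 11.5], 0],
    [[36, -22.4, 3.8], [0, 0, 12.7], 0],
    [[36, -22.4, 3.8], [0, 0, 12.7], 0],
    [[36, -22.4, 3.8], [0, 0, 12.7], 0]
  ]
}}

```text
clock: 1.3
tool_pos: [0.5005, -0.199, 0.2004]
eef_rot: [0.993, 0.12, -0.0, -0.0]
contact_force: [-0.2, -0.8, 0.7]
opening: 1.001
finger_force: 0.0
```

```bash
python3 - <<'E'
from h import *
s=snap('wrist','w1.png'); print({k:s[k] for k in s if k!='image'})
st=r.get_state();print(st['clock'],st['tool_pos'],R.from_quat(st['eef_rot']).as_matrix())
E
```

```text
{'fx': 351.6872482336545, 'fy': 351.6872482336545, 'cx': 320.5245105917009, 'cy': 203.4268822207525, 'pose': array([[ 2.38288189e-01,  9.27442572e-01,  2.88216958e-01,
         5.75602458e-01],
       [-9.71194377e-01,  2.27697270e-01,  7.02526564e-02,
        -1.81526631e-01],
       [-4.70910286e-04, -2.96655067e-01,  9.54984581e-01,
         3.45200397e-01],
       [ 0.00000000e+00,  0.00000000e+00,  0.00000000e+00,
         1.00000000e+00]])}
1.35 [ 0.49973155 -0.20070143  0.20047284] [[ 9.72028191e-01  2.34861177e-01 -1.19268713e-03]
 [ 2.34860508e-01 -9.72028850e-01 -6.74918701e-04]
 [-1.31783850e-03  3.75924899e-04 -9.99999061e-01]]
```

View pics/w1.png

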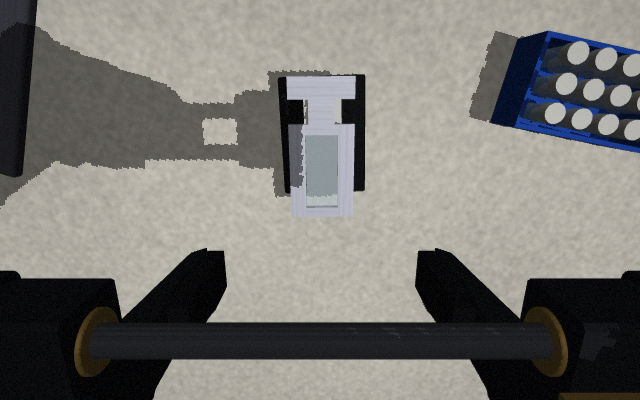

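The wrist view shows the carrier with its crossbar away from the tool. The corners are (286,77), (356,75), (353,216) and (291,217), and it sits centred between the fingers.

```bash
python3 - <<'E'
from h import *
s=dict(np.load('pics/w1.npz'))
c=[onz(s,u,v,.045) for u,v in((286.5,77),(356,76),(353,216.5),(291,217))]
L=(c[0]+c[1]-c[2]-c[3])/2; m=sum(c)/4; a=np.arctan2(L[1],L[0])
print(m,np.linalg.norm(L),np.linalg.norm(c[1]-c[0]),np.linalg.norm(c[2]-c[3]),np.degrees(a))
print(totool([m[0]-.032*np.cos(a),m[1]-.032*np.sin(a),.024]))
E
```

```text
[ 0.53097295 -0.19330824  0.045     ] 0.1194441221251593 0.055863738146749824 0.05607912149447708 14.148306295207908
[ 0.03380346  0.04001329 17.64727148]
```

Call:
{"api": "carry_out", "payload": {
  "rows": [
    [[0, 0, 4], [0, 0, -0.5], 0],
    [[0, 0, 8], [0, 0, -0.5], 0],
    [[0, 0, 12], [0, 0, -0.5], 0],
    [[0, 0, 15], [0, 0, -0.5], 0],
    [[0, 0, 17], [0, 0, -0.5], 0],
    [[0, 0, 17.6], [0, 0, -0.5], 0],
    [[0, 0, 17.6], [0, 0, -0.5], 0],
    [[0, 0, 17.6], [0, 0, -0.5], 0.4],
    [[0, 0, 17.6], [0, 0, -0.5], 0.6],
    [[0, 0, 17.6], [0, 0, -0.5], 0.6],
    [[0, 0, 17.6], [0, 0, -0.5], 0.6],
    [[0, 0, 17.6], [0, 0, -0.5], 0.6]
  ],
  "newtons": 20
}}

```text
clock: 2.55
tool_pos: [0.5008, -0.2002, 0.0253]
eef_rot: [0.992, 0.123, 0.0, 0.0]
contact_force: [0.3, -0.6, 3.3]
opening: 0.629
finger_force: 20.0
```

Call:
{"api": "carry_out", "payload": {
  "rows": [
    [[0, 0, -1], [0, 0, 0], 0.6],
    [[0, 0, -3.5], [0, 0, 0], 0.6],
    [[0, 0, -7], [0, 0, 0], 0.6],
    [[0, 0, -10], [0, 0, 0], 0.6],
    [[0.3, -2, -11.5], [0, 0, 1], 0.6],
    [[0.8, -6, -11.5], [0, 0, 3], 0.6],
    [[1.3, -10, -11.5], [0, 0, 5], 0.6],
    [[1.8, -14, -11.5], [0, 0, 7], 0.6],
    [[2.4, -18, -11.5], [0, 0, 9], 0.6],
    [[2.9, -22, -11.5], [0, 0, 11], 0.6],
    [[3.4, -26, -11.5], [0, 0, 13], 0.6],
    [[3.8, -29, -11.5], [0, 0, 15], 0.6]
  ]
}}

```text
clock: 3.75
tool_pos: [0.4658, 0.0934, 0.1402]
eef_rot: [1.0, -0.007, -0.0, -0.001]
contact_force: [-0.4, -0.4, -0.6]
opening: 0.627
finger_force: 20.0
```

```bash
python3 - <<'E'
from h import *
st=r.get_state();M=R.from_quat(st['eef_rot']).as_matrix();print(st['tool_pos'],np.degrees(np.arctan2(M[1,0],M[0,0])),M[2],st['opening'],totool([.46,.152,.14]))
E
```

```text
[0.46584968 0.09343594 0.14018845] -0.8425846744460752 [-2.25622280e-04 -1.26882498e-03 -9.99999170e-01] 0.6271634016797105 [-0.67102074 -5.84714144  0.02641536]
```

Call:
{"api": "carry_out", "payload": {
  "rows": [
    [[-0.3, -3, 0], [0, 0, 1.5], 0.6],
    [[-0.5, -5, 0], [0, 0, 2.5], 0.6],
    [[-0.6, -5.8, 0], [0, 0, 3], 0.6],
    [[-0.6, -5.8, 0], [0, 0, 3], 0.6],
    [[-0.6, -5.8, 0], [0, 0, 3], 0.6]
  ]
}}

```text
clock: 4.25
tool_pos: [0.4616, 0.1471, 0.1399]
eef_rot: [0.999, -0.035, 0.0, 0.0]
contact_force: [0.1, -1.3, -1.1]
opening: 0.629
finger_force: 20.0
```

```bash
python3 - <<'E'
from h import *
s=snap('wrist','w2.png'); 
st=r.get_state();M=R.from_quat(st['eef_rot']).as_matrix();print(st['clock'],st['tool_pos'],np.degrees(np.arctan2(M[1,0],M[0,0])))
E
```

```text
4.3 [0.46171006 0.14672613 0.13987834] -4.035120932292687
```

View pics/w2.png

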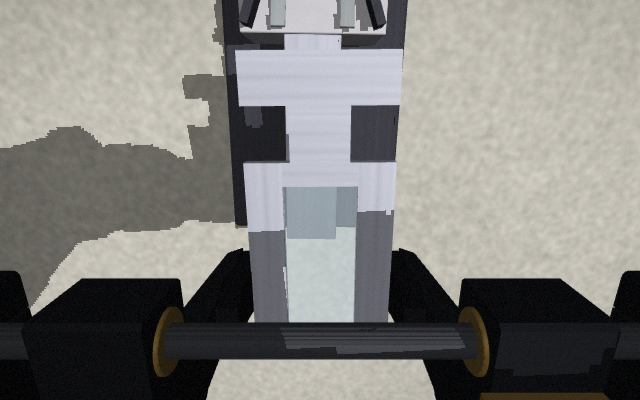

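The carrier is held squarely. The deck strip shows ahead of it at (285–341, 42), the wide deck's edge is at row 34 and the cheeks and clips are at the top. I'll move forward while high to see the clips and stop.

Call:
{"api": "carry_out", "payload": {
  "rows": [
    [[1, 0, 0], [0, 0, 0], 0.6],
    [[2.5, 0, 0], [0, 0, 0], 0.6],
    [[3.5, 0, 0], [0, 0, 0], 0.6],
    [[3.5, 0, 0], [0, 0, 0], 0.6],
    [[3.5, 0, 0], [0, 0, 0], 0.6],
    [[3.5, 0, 0], [0, 0, 0], 0.6]
  ]
}}

```text
clock: 4.9
tool_pos: [0.4957, 0.146, 0.1396]
eef_rot: [0.999, -0.034, -0.001, 0.0]
contact_force: [0.1, 0.5, -0.9]
opening: 0.629
finger_force: 20.0
```

```bash
python3 - <<'E'
from h import *
s=snap('wrist','w3.png');print(r.get_state()['tool_pos'])
E
```

```text
[0.49570372 0.14605712 0.13960315]
```

Call:
{"api": "carry_out", "payload": {
  "rows": [
    [[1, 0, 0], [0, 0, 0], 0.6],
    [[2.5, 0, 0], [0, 0, 0], 0.6],
    [[3.5, 0, 0], [0, 0, 0], 0.6],
    [[3.5, 0, 0], [0, 0, 0], 0.6],
    [[3.5, 0, 0], [0, 0, 0], 0.6],
    [[3.5, 0, 0], [0, 0, 0], 0.6]
  ]
}}

```text
clock: 5.55
tool_pos: [0.5306, 0.1438, 0.1396]
eef_rot: [0.999, -0.034, -0.001, 0.0]
contact_force: [-0.2, -0.3, -1.9]
opening: 0.63
finger_force: 20.0
```

```bash
python3 - <<'E'
from h import *
s=snap('wrist','w4.png');print(r.get_state()['tool_pos'],r.get_state()['clock'])
a=[cv2.resize(cv2.imread(f'pics/w{i}.png')[0:62,210:420],None,fx=3,fy=3,interpolation=cv2.INTER_CUBIC) for i in(2,3,4)]
cv2.imwrite('pics/m.png',np.vstack(a))
E
```

```text
[0.53058576 0.14382604 0.13961815] 5.6
```

View pics/m.png

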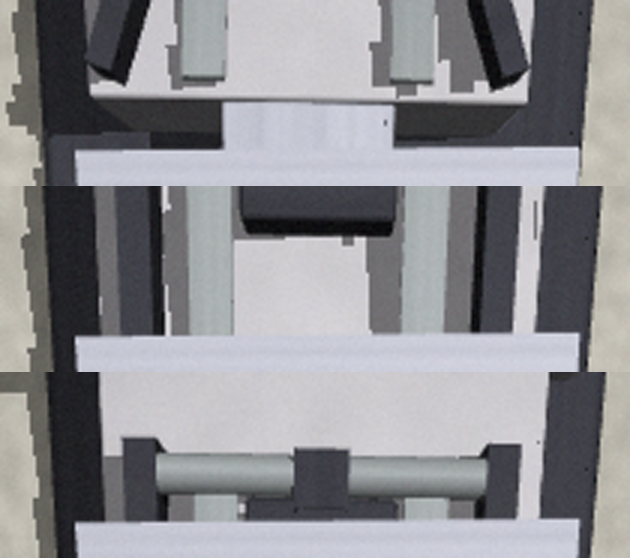

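Crop strips (3x, columns from 210): in w2 the wide deck's front edge is at (91,97)/(528,103) and the clip tips are at (203,78)/(411,80). In w3 the stop's bottom edge is at about (243–393, 235), which is row 16.5. In w4 the hinge bar shows.

```bash
python3 - <<'E'
from h import *
S={i:dict(np.load(f'pics/w{i}.npz')) for i in(2,3,4)}
f=lambda i,u,v,z:onz(S[i],210+(u+.5)/3-.5,(v+.5)/3-.5-62*(i-2),z)
w=lambda p:np.round(p[:2]*1000,1)
a,b=f(2,91,97,.06),f(2,528,102,.06);m=(a+b)/2;d=a-b;yaw=np.arctan2(-d[0],d[1])
print('wide front',w(m),np.linalg.norm(d),np.degrees(yaw))
n=[(f(2,223,125,.06)+f(2,393,125,.06))/2]; print('narrow mid',w(n[0]),np.linalg.norm(f(2,223,125,.06)-f(2,393,125,.06)))
for z in(.06,.062): print('stop mid',w((f(3,243,235,z)+f(3,393,235,z))/2),np.linalg.norm(f(3,243,235,z)-f(3,393,235,z)))
c=[(f(3,u,300,.075),f(3,v,300,.075)) for u,v in((152,487),)]
print('cheek mid (top inner)',w((c[0][0]+c[0][1])/2),np.linalg.norm(c[0][0]-c[0][1]))
for z in (.062,.066,.07):
  print('tips',w(f(2,203,79,z)),w(f(2,411,80,z)))
t=[(f(4,123,440,.0),)]
# foot sides at z=.012
for i,v in((2,140),(3,300)):
  pass
yaw=np.radians(-3.95);X=np.array([np.cos(yaw),np.sin(yaw)]);Y=np.array([-X[1],X[0]])
o=m[:2]-.030*X
for nme,p in(('stop',(f(3,243,235,.06)+f(3,393,235,.06))/2),('cheek',(c[0][0]+c[0][1])/2),('narrow',n[0]),('tipL66',f(2,203,79,.066)),('tipR66',f(2,411,80,.066))):
  q=p[:2]-o;print(nme,'stage xy',np.round([q@X*1000,q@Y*1000],1))
# carrier in hand: front edge in each image, z top = .14+.019+.0025
for i,v in((2,150),(3,335),(4,521)):
  st=None
  p,q=f(i,76,v,.1605),f(i,579,v,.1605);print('carrier front',w((p+q)/2),np.linalg.norm(p-q),np.degrees(np.arctan2(-(p-q)[0],(p-q)[1])))
print('origin',w(o))
E
```

```text
wide front [573. 143.] 0.08474087952948617 -4.55071743405579
narrow mid [568.5 143.7] 0.03318191215188274
stop mid [615.6 139.8] 0.02865392921732531
stop mid [615.2 139.8] 0.028398498075966873
cheek mid (top inner) [602.2 140.3] 0.0607137221337784
tips [577.7 163.1] [574.8 123.4]
tips [577.  162.7] [574.1 123.7]
tips [576.3 162.3] [573.5 124.1]
stop stage xy [72.7 -0.3]
cheek stage xy [59.2 -0.7]
narrow stage xy [25.5  0.4]
tipL66 stage xy [32.6 19.9]
tipR66 stage xy [ 32.4 -19.2]
carrier front [552.5 140.6] 0.05463981136047684 -3.955494442751659
carrier front [586.7 139.5] 0.05442160026168841 -3.888336419725841
carrier front [621.5 137.4] 0.05441994640597121 -3.8725868546548257
origin [543.1 145.1]
```

Call:
{"api": "carry_out", "payload": {
  "rows": [
    [[-2, -0.1, 0], [0, 0, 0.1], 0.6],
    [[-4, -0.2, 0], [0, 0, 0.2], 0.6],
    [[-5.5, -0.24, 0], [0, 0, 0.2], 0.6],
    [[-5.95, -0.24, 1], [0, 0, 0.2], 0.6],
    [[-5.95, -0.24, 4], [0, 0, 0.2], 0.6],
    [[-5.95, -0.24, 7], [0, 0, 0.2], 0.6],
    [[-5.95, -0.24, 8.3], [0, 0, 0.2], 0.6],
    [[-5.95, -0.24, 8.7], [0, 0, 0.2], 0.6],
    [[-5.95, -0.24, 9], [0, 0, 0.2], 0.6],
    [[-5.95, -0.24, 9.1], [0, 0, 0.2], 0.6],
    [[-5.95, -0.24, 9.1], [0, 0, 0.2], 0.6]
  ]
}}

```text
clock: 6.7
tool_pos: [0.4728, 0.1503, 0.0495]
eef_rot: [0.999, -0.036, 0.001, -0.0]
contact_force: [0.7, -0.2, -1.3]
opening: 0.626
finger_force: 20.0
```

```bash
python3 - <<'E'
from h import *
st=r.get_state();M=R.from_quat(st['eef_rot']).as_matrix();print(st['clock'],st['tool_pos'],np.degrees(np.arctan2(M[1,0],M[0,0])),M[2],st['contact_force'])
s=snap('side','s2.png')
cv2.imwrite('pics/s2c.png',cv2.resize(cv2.imread('pics/s2.png')[190:310,230:400],None,fx=4,fy=4,interpolation=cv2.INTER_CUBIC))
E
```

```text
6.7 [0.47275344 0.15034345 0.0494698 ] -4.111816695898293 [ 1.41945374e-03 -4.67562118e-04 -9.99998883e-01] [ 0.72342057 -0.17921699 -1.32937696]
```

View pics/s2c.png

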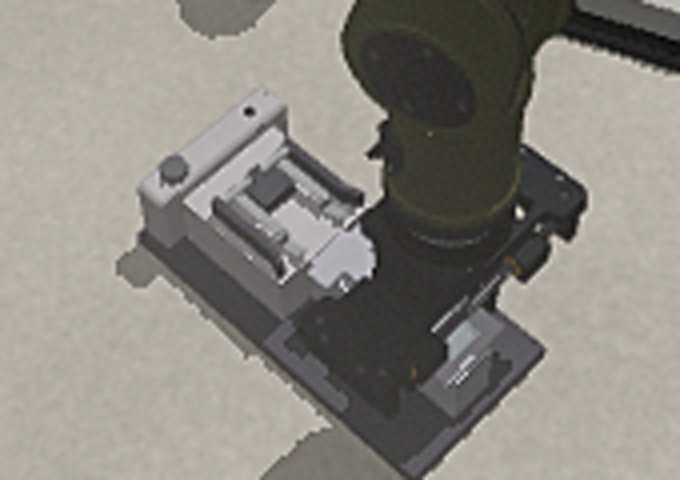

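The side view shows the carrier low over the narrow deck, crossbar at about (345,255) in the crop, just short of the cheeks and clips. Next I'll lower it to contact.

Call:
{"api": "carry_out", "payload": {
  "rows": [
    [[0, 0, 0.15], [0, 0, 0], 0.6],
    [[0, 0, 0.25], [0, 0, 0], 0.6],
    [[0, 0, 0.35], [0, 0, 0], 0.6],
    [[0, 0, 0.35], [0, 0, 0], 0.6],
    [[0, 0, 0.35], [0, 0, 0], 0.6]
  ]
}}

```text
clock: 7.25
tool_pos: [0.4723, 0.1502, 0.0453]
eef_rot: [0.999, -0.036, 0.0, -0.0]
contact_force: [0.1, -0.2, 1.3]
opening: 0.629
finger_force: 20.0
```

Call:
{"api": "carry_out", "payload": {
  "rows": [
    [[0, 0, 0.05], [0, 0, 0], 0.6],
    [[0, 0, 0.05], [0, 0, 0], 0.6],
    [[0, 0, 0.05], [0, 0, 0], 0.6]
  ]
}}

```text
clock: 7.55
tool_pos: [0.4723, 0.1502, 0.0453]
eef_rot: [0.999, -0.036, 0.0, -0.0]
contact_force: [-0.8, -0.1, 8.2]
opening: 0.628
finger_force: 20.0
```

Call:
{"api": "carry_out", "payload": {
  "rows": [
    [[0.1, 0, -0.03], [0, 0, 0], 0.6],
    [[0.3, 0, -0.03], [0, 0, 0], 0.6],
    [[0.6, 0, -0.03], [0, 0, 0], 0.6],
    [[0.9, 0, -0.03], [0, 0, 0], 0.6],
    [[1.2, 0, -0.03], [0, 0, 0], 0.6],
    [[1.5, 0, -0.03], [0, 0, 0], 0.6],
    [[1.5, 0, -0.03], [0, 0, 0], 0.6],
    [[1.5, 0, -0.03], [0, 0, 0], 0.6]
  ]
}}

```text
clock: 8.35
tool_pos: [0.487, 0.1491, 0.0453]
eef_rot: [0.999, -0.036, -0.0, 0.0]
contact_force: [-0.9, -0.0, 6.2]
opening: 0.624
finger_force: 20.0
```

```bash
python3 - <<'E'
from h import *
s=snap('wrist','w5.png')
st=r.get_state();M=R.from_quat(st['eef_rot']).as_matrix();print(st['clock'],st['tool_pos'],np.degrees(np.arctan2(M[1,0],M[0,0])),M[2],st['contact_force'],st['moment'])
cv2.imwrite('pics/w5c.png',cv2.resize(cv2.imread('pics/w5.png')[0:200,190:450],None,fx=3,fy=3,interpolation=cv2.INTER_CUBIC))
E
```

```text
8.4 [0.48696056 0.14903984 0.04529791] -4.117393937569674 [-3.77928054e-04  7.02180116e-05 -9.99999926e-01] [-1.64656107  0.56880466  6.11794761] [ 0.06644766  0.32617443 -0.01332867]
```

View pics/w5c.png

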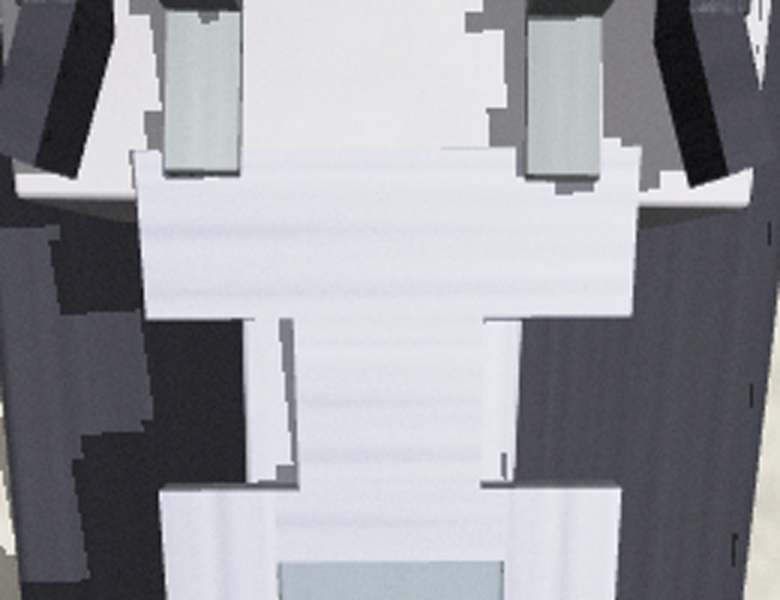

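The crossbar's front edge, crop (135–640, row 150), is just passing under both clip tips. It is centred between the cheeks to about 0.6 mm. I'll slide on gently.

Call:
{"api": "carry_out", "payload": {
  "rows": [
    [[0.2, -0.05, -0.02], [0, 0, 0], 0.6],
    [[0.4, -0.05, -0.02], [0, 0, 0], 0.6],
    [[0.6, -0.05, -0.02], [0, 0, 0], 0.6],
    [[0.8, -0.05, -0.02], [0, 0, 0], 0.6],
    [[0.8, -0.05, -0.02], [0, 0, 0], 0.6]
  ]
}}

```text
clock: 8.9
tool_pos: [0.4937, 0.149, 0.0453]
eef_rot: [0.999, -0.036, -0.002, 0.0]
contact_force: [-4.3, -0.4, 7.9]
opening: 0.625
finger_force: 20.0
```

Call:
{"api": "carry_out", "payload": {
  "rows": [
    [[0.2, 0, 0], [0, 0, 0], 0.6],
    [[0.4, 0, 0], [0, 0, 0], 0.6],
    [[0.6, 0, 0], [0, 0, 0], 0.6],
    [[0.6, 0, 0], [0, 0, 0], 0.6]
  ]
}}

```text
clock: 9.3
tool_pos: [0.4989, 0.1486, 0.0453]
eef_rot: [0.999, -0.036, -0.002, 0.0]
contact_force: [-5.3, -0.3, 8.5]
opening: 0.63
finger_force: 20.0
```

Call:
{"api": "carry_out", "payload": {
  "rows": [
    [[0.2, 0, 0], [0, 0, 0], 0.6],
    [[0.4, 0, 0], [0, 0, 0], 0.6],
    [[0.6, 0, 0], [0, 0, 0], 0.6],
    [[0.8, 0, 0], [0, 0, 0], 0.6],
    [[1.0, 0, 0], [0, 0, 0], 0.6],
    [[1.0, 0, 0], [0, 0, 0], 0.6]
  ]
}}

```text
clock: 9.9
tool_pos: [0.5096, 0.1479, 0.0453]
eef_rot: [0.999, -0.036, -0.002, 0.0]
contact_force: [-3.8, -0.1, 7.6]
opening: 0.629
finger_force: 20.0
```

Call:
{"api": "carry_out", "payload": {
  "rows": [
    [[0.2, 0, 0], [0, 0, 0], 0.6],
    [[0.4, 0, 0], [0, 0, 0], 0.6],
    [[0.6, 0, 0], [0, 0, 0], 0.6],
    [[0.8, 0, 0], [0, 0, 0], 0.6],
    [[0.8, 0, 0], [0, 0, 0], 0.6]
  ]
}}

```text
clock: 10.4
tool_pos: [0.5177, 0.1474, 0.0453]
eef_rot: [0.999, -0.036, -0.002, 0.0]
contact_force: [-4.8, 0.9, 6.9]
opening: 0.629
finger_force: 20.0
```

```bash
python3 - <<'E'
from h import *
s=snap('wrist','w6.png')
st=r.get_state();M=R.from_quat(st['eef_rot']).as_matrix();print(st['clock'],st['tool_pos'],np.degrees(np.arctan2(M[1,0],M[0,0])),M[2],st['contact_force'],st['moment'])
cv2.imwrite('pics/w6c.png',cv2.resize(cv2.imread('pics/w6.png')[0:200,190:450],None,fx=3,fy=3,interpolation=cv2.INTER_CUBIC))
E
```

```text
10.45 [0.51765183 0.1473874  0.04532022] -4.087812958168605 [-3.01821841e-03  3.59238367e-04 -9.99995381e-01] [-4.18552645  0.03581363  7.00810742] [ 0.10746222  0.79288931 -0.01323764]
```

View pics/w6c.png

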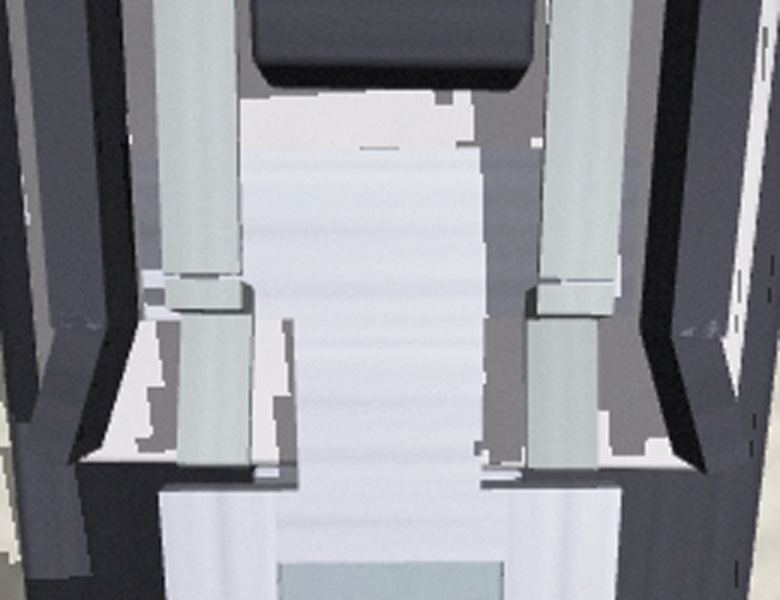

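Both clips ride on the crossbar, with their nose steps at row 280 and its rear edge at row 318. The front edge at row 148 is about 6 mm short of the stop face at row 92.

Call:
{"api": "carry_out", "payload": {
  "rows": [
    [[0.1, 0, 0], [0, 0, 0], 0.6],
    [[0.2, 0, 0], [0, 0, 0], 0.6],
    [[0.3, 0, 0], [0, 0, 0], 0.6],
    [[0.3, 0, 0], [0, 0, 0], 0.6]
  ]
}}

```text
clock: 10.85
tool_pos: [0.5221, 0.1471, 0.0453]
eef_rot: [0.999, -0.036, -0.0, -0.0]
contact_force: [-1.9, -0.2, 4.4]
opening: 0.63
finger_force: 20.0
```

Call:
{"api": "carry_out", "payload": {
  "rows": [
    [[0.1, 0, 0], [0, 0, 0], 0.6],
    [[0.1, 0, 0], [0, 0, 0], 0.6]
  ]
}}

```text
clock: 11.05
tool_pos: [0.523, 0.1471, 0.0453]
eef_rot: [0.999, -0.036, -0.0, 0.0]
contact_force: [-2.8, 0.3, 6.1]
opening: 0.629
finger_force: 20.0
```

```bash
python3 - <<'E'
from h import *
s=snap('wrist','w7.png')
cv2.imwrite('pics/w7c.png',cv2.resize(cv2.imread('pics/w7.png')[0:200,190:450],None,fx=3,fy=3,interpolation=cv2.INTER_CUBIC))
E
```

```text
(no output)
```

View pics/w7c.png

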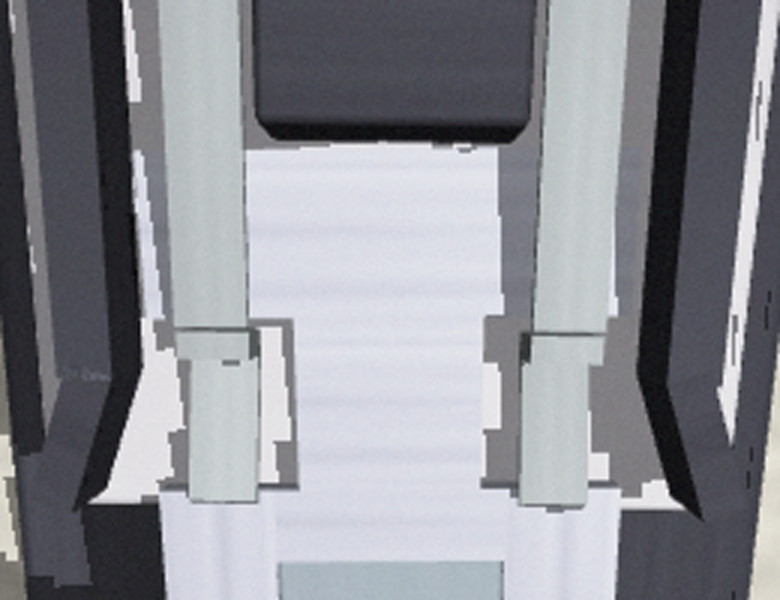

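Both clips have dropped into the notches: the nose steps are at row 330, behind the crossbar's rear edge at row 318, and the front is within about 1 mm of the stop. Next I'll release and lift straight up.

Call:
{"api": "carry_out", "payload": {
  "rows": [
    [[-0.08, 0, -0.04], [0, 0, 0], 0.6],
    [[-0.08, 0, -0.04], [0, 0, 0], 0.3],
    [[-0.08, 0, -0.04], [0, 0, 0], 0],
    [[-0.08, 0, -0.04], [0, 0, 0], 0],
    [[-0.08, 0, -0.04], [0, 0, 0], 0],
    [[-0.08, 0, -1], [0, 0, 0], 0],
    [[-0.08, 0, -3], [0, 0, 0], 0],
    [[-0.08, 0, -6], [0, 0, 0], 0],
    [[-0.08, 0, -9], [0, 0, 0], 0],
    [[-0.08, 0, -11], [0, 0, 0], 0],
    [[-0.08, 0, -12], [0, 0, 0], 0],
    [[-0.08, 0, -12], [0, 0, 0], 0]
  ]
}}

```text
clock: 12.3
tool_pos: [0.5231, 0.1473, 0.1667]
eef_rot: [0.999, -0.036, 0.001, -0.001]
contact_force: [0.7, 0.5, -0.2]
opening: 0.994
finger_force: 0.0
```

```bash
python3 - <<'E'
from h import *
a=snap('wrist','w8.png');st=r.get_state();print(st['clock'],st['tool_pos'],st['opening'])
# predicted pixels of known points from w7 (gripped), compare patches in w8 via planar homography at z=.065
s7=dict(np.load('pics/w7.npz'))
src=np.float32([[243,40],[397,40],[380,195],[245,195]])
dst=np.float32([proj(a,onz(s7,u,v,.065)) for u,v in src])
H=cv2.getPerspectiveTransform(dst,src)
w=cv2.warpPerspective(a['image'],H,(640,400))
d=cv2.absdiff(cv2.cvtColor(w,cv2.COLOR_RGB2GRAY),cv2.cvtColor(s7['image'],cv2.COLOR_RGB2GRAY))
g1=np.float32(cv2.cvtColor(s7['image'],cv2.COLOR_RGB2GRAY))[100:195,240:400];g2=np.float32(cv2.cvtColor(w,cv2.COLOR_RGB2GRAY))[100:195,240:400]
print('shift px (about 3 px/mm)',cv2.phaseCorrelate(g1,g2,cv2.createHanningWindow(g1.shape[::-1],cv2.CV_32F)))
E
```

```text
12.35 [0.52235041 0.14718686 0.16549454] 0.9993707488920297
shift px (about 3 px/mm) ((-0.012428308855092496, 0.9342214527963932), 0.853755409270525)
```

```bash
python3 -c "
from plant import r
print(r.finish_job())"
```

```text
the job is handed in; nothing more can be done
None
```

The carrier is on the deck, slid in with both clips snapped into the notches, released at about 12 s, and the job is handed in; the verdict was not reported.

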